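# Clamp a row of pantry jars in the adjustable rack

## Robot

A 6-joint arm with a two-finger parallel gripper is mounted at the origin on the work surface. World frame = base frame: x ahead of the robot, y to its left, z up, the work surface at z = 0. Lengths are in m, angles in degrees, forces in N, time in s.
With the tool pointing down it reaches from about 0.3 to 0.75 m from the base axis. Payload 8.5 kg.
Tool frame: the origin (TCP) lies midway between the tips of the shut fingers; the grasp point (between the pads) lies 19 mm behind it; z points along the fingers, y is the line along which they close (so a half turn about z gives the same grasp; the last joint's range is limited). The gripper opens to 85 mm and grips with 20 to 120 N. Pads are 22 mm wide; open, the fingers measure 114 mm over their backs; the gripper's body (76 mm by 85 mm) begins 54 mm behind the grasp point. The pads swing forward as they close: fully open they stand 13 mm farther back than shut.
Start: joints at [-82.981, 21.807, 74.336, -0, 83.858, -12.336], TCP at [0.182, -0.519, 0.201] pointing down, gripper open.
Joint ranges: [-178.18, 178.18], [-50.72, 133.34], [12.68, 142.11], [-81.47, 261.47], [9.98, 163.14], [-165.26, 165.26]. Speed limits (degrees/s): [136.94, 136.94, 180, 180, 180, 180].

## Interface

Orientations are given as a 3x3 rotation matrix whose columns are the frame's x, y, z axes.
In Python, from rig import observe, optics, order, spotter gives the robot as it stands.
- The arm moves only by the tool move_arm, never from a script. Its argument "series" is text: rows parted by semicolons, each of 5 numbers parted by spaces: the shift along the tool's x, y, z in cm, then the turn about the tool's z in degrees, then the opening, from -1 (shut) to 1 (fully open). A call has 1 to 8 rows; each row is the pose to reach, as a shift and turn from the pose commanded when the call began, along the tool's axes at that moment; what a row does not reach only later rows make up. A row lasts 1/8 s, in which the tool goes at most 62.5 mm and 10.7 degrees, less where a joint would pass 70% of its speed; a pose out of reach is approached as far as the arm can. A call with a gripper value outside its range is refused whole. The fingers move at their own pace and stop on an object; "force" is the grip in N (left out, the last holds). Time passes only in rows, so rows that repeat a pose let the fingers close. It gives the time, the measured TCP pose, the force, the opening and the grip force at its end, in the units of the state.
- observe(): the state, without advancing time (a new reading comes with each control period).
- optics.get_image(name): name is "scene" or "top" or "wrist"; returns a dict with "pixels" (480x640x3 uint8, blue, green, red), "camera_matrix" (3x3 intrinsics, pixels), "rvec" (rotation vector, rad) and "tvec" (3), from world to camera coordinates, as OpenCV has them. Camera axes: x right, y down, z forward; pixel columns grow to the right and rows downward; lengths in m; the calibration is good to about 2 mm. A picture is of the moment at which its call begins. There is no depth.
- order.close_job(): hands the job in; it is judged then, once.
Trained networks look in the newest picture that a camera, given by its name, has taken for a name from the list of things; names that differ only in an ending like _2 or _b are one class to them, and where a whole thing is asked for, a point or a joint stands for the part that bears it (a point fixed in the world has none). Each returns a list of dicts, best first, with "score" (0 to 1); they miss things now and then, are a little off and sometimes report something else, mostly with a low value. They report only what shows in the picture. A call takes as long as a camera call. They do not tell look-alikes from the thing itself.
- spotter.find_in(thing, camera): "point" ([x, y, z] in m, in world coordinates, good to about 4 mm: the middle of the surface that is visible of it).
- spotter.cut_out(thing, camera): "pixels" (480x640 bool, what is visible of it).
- spotter.mark_of(thing, camera): "point" ([x, y, z] in m, in world coordinates, good to about 4 mm: a listed point, or the origin of a listed thing).
The state is a dict: "time_s": time; "q": joint angles; "qvel": joint speeds; "joint_efforts": joint torques, N m; "position": TCP position; "tool_rot": TCP orientation; "ft_force": force on the tool from outside, world axes, zero at the start; "wrist_torque": the same for the moment, N m; "grip_width": finger opening in m; "gripper_force": force on a finger pad.
Only numpy, scipy, OpenCV 4.12 (cv2) and the standard library are available. Lean on these libraries where they do the work, as an engineer would, in place of code of your own. Each camera call takes 0.05 s, during which the arm holds its last target. There are 200 camera calls.

## Task

Put the white lidded jars away in the adjustable wooden jar rack: turn the T-knob anticlockwise to free the clamp, slide the carriage all the way back, and stand every jar upright in the rack in one row between the stop and the carriage. Then slide the carriage up to close the row against the stop until its sprung pad is pushed about half-way in, and while holding it there turn the knob clockwise to lock it, so that the row stays squeezed when you let go. Leave the tin and the bottles standing where they are.

Things in the scene. Friction and masses are not known exactly. Their poses are not given: they have to be found in the camera images.
- rack: Wooden jar rack fixed to the table, 86 mm wide (its x), 460 mm long (its y). Origin: on the table, middle of the channel. The channel along y is 66 mm wide between side walls 10 mm thick, 35 mm high; its slippery aluminium floor is 12 mm above the table. The stop closes its +y end, inner face at y = +0.200 in this frame; the jars stand between it and the carriage on the -y side.
- stop_face (a point): Centre of the stop's inner face (rack frame y = +0.200), 50 mm above the table.
- stop: The fixed upright at the rack's +y end, 66 x 20 x 75 mm; origin at the foot of its inner face, on the channel floor.
- carriage (a joint): Aluminium carriage sliding in the channel, m. 0: nearest the stop (relaxed pad face 50 mm from the stop, knob axis at rack y = 0.094); grows as it goes back (rack -y) to 0.28 (gap 330 mm). Slides with about 1 N when the clamp is free, holds over 12 N when locked. Shoe 64 x 60 mm; column 105 mm tall above the channel floor, under the knob.
- pad (a joint): How far the carriage's sprung rubber pad (62 wide, 60 tall, 10 mm thick) is pushed in, m: 0 relaxed, 0.014 fully in; spring 1000 N/m (7 N half-way). It faces the stop; relaxed, its face is 56 mm ahead (rack +y) of the knob's axis. With the clamp free and nobody holding the carriage, the spring pushes it back again.
- knob (a joint): Angle of the clamp T-knob on top of the carriage, rad: 0 free (end stop), bar across the channel (along rack x); grows clockwise seen from above to 1.45 (end stop). It bites from about 0.8 and holds firmly from 1.2. It stays where it is left; turning takes up to 0.25 N m. Locked at the start.
- knob_grip (a point): Point on the knob's axis in the middle of its black T-bar, 153 mm above the table; x along the bar, z up. The bar is 56 mm long, 16 mm thick, 26 mm tall, on a thin stem; a collar 36 mm across lies 30 mm below the bar's middle, so fingertips reaching 20 mm below the middle are clear. The whole carriage can be pushed and pulled by it.
- jar1: White ceramic storage jar: heavy-based body 56 mm across and 70 mm tall, black lid 52 mm across from 76 to 95 mm; 95 mm tall in all, about 0.2 kg. Origin: centre of its underside, z up. May be absent.
- jar2: White ceramic storage jar: heavy-based body 56 mm across and 70 mm tall, black lid 52 mm across from 76 to 95 mm; 95 mm tall in all, about 0.2 kg. Origin: centre of its underside, z up. May be absent.
- jar3: White ceramic storage jar: heavy-based body 56 mm across and 70 mm tall, black lid 52 mm across from 76 to 95 mm; 95 mm tall in all, about 0.2 kg. Origin: centre of its underside, z up. May be absent.
- jar4: White ceramic storage jar: heavy-based body 56 mm across and 70 mm tall, black lid 52 mm across from 76 to 95 mm; 95 mm tall in all, about 0.2 kg. Origin: centre of its underside, z up. May be absent.
- jar5: White ceramic storage jar: heavy-based body 56 mm across and 70 mm tall, black lid 52 mm across from 76 to 95 mm; 95 mm tall in all, about 0.2 kg. Origin: centre of its underside, z up. May be absent.
- tin: steel food tin with a paper band, 69 mm across, 75 mm tall; bystander standing among the jars, origin under its base.
- oil: green glass oil bottle with a black cap, 56 mm across, 110 mm tall; bystander standing among the jars, origin under its base.
Mind the look-alikes: they are no part of the job. What is shaped like the jar1 but purple is not meant.

How it is judged (in metres and radians):
On the way, in this order (a step that is already met when the one before it is completed fails the run):
1. the clamp is freed: the knob is turned anticlockwise to below 0.5 rad (value of joint knob below 0.5 rad), for 0.1 s.
2. the carriage is slid all the way back (joint above 0.265) (value of joint carriage above 0.265 m), for 0.1 s.
3. every jar stands upright in the rack's channel (x of jar1 in the frame of rack between -0.01 and 0.01 m and y of jar1 in the frame of rack between -0.15 and 0.18 m and z of jar1 in the frame of rack between 0.006 and 0.018 m and angle between each of jar1, jar2, jar3, jar4, jar5's own z axis and vertical below 0.12 rad and x of jar2 in the frame of rack between -0.01 and 0.01 m and y of jar2 in the frame of rack between -0.15 and 0.18 m and z of jar2 in the frame of rack between 0.006 and 0.018 m and x of jar3 in the frame of rack between -0.01 and 0.01 m and y of jar3 in the frame of rack between -0.15 and 0.18 m and z of jar3 in the frame of rack between 0.006 and 0.018 m and x of jar4 in the frame of rack between -0.01 and 0.01 m and y of jar4 in the frame of rack between -0.15 and 0.18 m and z of jar4 in the frame of rack between 0.006 and 0.018 m and x of jar5 in the frame of rack between -0.01 and 0.01 m and y of jar5 in the frame of rack between -0.15 and 0.18 m and z of jar5 in the frame of rack between 0.006 and 0.018 m), for 0.2 s.
4. with the clamp still free, the carriage squeezes the row against the stop: the pad 3 to 12 mm in and at least 0.4 N on the stop (all of step 3 and value of joint knob below 0.6 rad and value of joint pad between 0.003 and 0.012 m and contact force between stop and anything else above 0.4 N), for 0.2 s.
5. the knob is turned clockwise beyond 1.1 rad with the row still squeezed (all of step 3 and value of joint knob above 1.1 rad and value of joint pad between 0.003 and 0.012 m and contact force between stop and anything else above 0.4 N), for 0.2 s.
At the end, for the whole second after the job is handed in: Every jar stands at rest in the channel between stop and carriage (within 10 mm of its centre line, on its floor, tilt below 0.12 rad), the knob is locked (above 1.1 rad), the released carriage still squeezes the row: pad 3 to 12 mm in, more than 0.4 N on the stop. Tin and bottle upright (all of step 5 and linear speed of each of jar1, jar2, jar3, jar4, jar5 below 0.02 m/s and angle between each of tin, oil's own z axis and vertical below 0.2 rad); the robot touches nothing.
It fails at once if the row is crushed: more than 40 N on the stop (contact force between stop and anything else above 40 N).
It fails at once if the tin is knocked over or shoved more than 60 mm (angle between tin's own z axis and vertical above 0.5 rad or distance of tin from where it was at the start of the episode above 0.06 m).
It fails at once if the oil is knocked over or shoved more than 60 mm (angle between oil's own z axis and vertical above 0.5 rad or distance of oil from where it was at the start of the episode above 0.06 m).
Of jar1, jar2, jar3, jar4, jar5 only 3 to 5 are there at a start; the rules pass over those that are not, and their reading is None.
At some moment in a run one of jar1, jar2, jar3, jar4, jar5 may be knocked a few centimetres aside while the robot is not near it.
It also fails if it takes over 210 s, if anything falls off the work surface, if the arm or the gripper's body presses on something with over 40 N, if the wrist force passes 120 N, or if a joint passes its speed limit or range.

## Working session

There is one attempt and no reset: what is moved stays moved. The work goes in short steps, Python scripts to look and compute and a tool call to move; the robot and the scene stay as the last step left them, time stands still between calls to the robot, and variables do not carry over. Pictures are saved under pics/ and viewed, at most 14 in all, crops included, and the job is handed in when it is done.

Besides the shell and the picture viewer there is one more tool, called in YAML: its name, and indented under it one key for each argument. move_arm: Moves the arm, as the interface text tells. Its arguments: {"type":"object","properties":{"series":{"type":"string"},"force":{"type":"number"}},"required":["series"]}

```bash
ls; mkdir -p pics
cat > h.py <<'E'
import numpy as np, cv2
from rig import observe, optics, order, spotter
def im(n,save=None):
    d=optics.get_image(n)
    if save: cv2.imwrite('pics/'+save,d['pixels'])
    return d
def P(d,X):
    return cv2.projectPoints(np.array(X,float).reshape(-1,3),np.array(d['rvec']),np.array(d['tvec']),np.array(d['camera_matrix']),None)[0].reshape(-1,2)
def ray(d,uv):
    R=cv2.Rodrigues(np.array(d['rvec'],float))[0];t=np.array(d['tvec'],float).ravel()
    v=R.T@np.linalg.inv(d['camera_matrix'])@np.array([*uv,1.]);return -R.T@t,v/np.linalg.norm(v)
def atz(d,uv,z):
    o,v=ray(d,uv);return o+v*(z-o[2])/v[2]
def tri(pairs):
    A=np.zeros((3,3));b=np.zeros(3)
    for d,uv in pairs:
        o,v=ray(d,uv);M=np.eye(3)-np.outer(v,v);A+=M;b+=M@o
    return np.linalg.solve(A,b)
def to_tool(target,yaw_y=None):
    """shift cm in tool axes to world target (TCP)"""
    s=observe();R=np.array(s['tool_rot']);return (R.T@(np.array(target)-np.array(s['position']))*100).round(2)
E
python3 - <<'E'
from h import *
for n in('top','scene'):
    im(n,n+'0.png')
    for t in('jar1','tin','oil','rack','knob_grip','stop_face','stop','carriage'):
        try:
            r=spotter.mark_of(t,n); print(n,t,[(round(x['score'],2),np.round(x['point'],3).tolist()) for x in r][:8])
        except Exception as e: print(n,t,e)
s=observe();print(s)
E
```

```text
pics
top jar1 [(0.94, [0.439, -0.107, -0.005]), (0.87, [0.341, -0.111, -0.003]), (0.77, [0.43, 0.114, 0.004]), (0.66, [0.423, 0.325, -0.001]), (0.61, [0.461, -0.012, -0.002])]
top tin [(0.85, [0.42, -0.324, 0.003])]
top oil [(0.87, [0.431, 0.211, 0.002])]
top rack [(0.57, [0.653, 0.015, -0.001])]
top knob_grip [(0.85, [0.646, 0.085, 0.152])]
top stop_face [(0.93, [0.64, 0.21, 0.052])]
top stop [(0.92, [0.639, 0.21, 0.014])]
top carriage it knows: jar, knob_grip, oil, rack, stop, stop_face, tin
scene jar1 [(0.95, [0.339, -0.108, -0.002]), (0.94, [0.43, 0.114, -0.002]), (0.94, [0.424, 0.329, -0.001]), (0.82, [0.445, -0.113, -0.001]), (0.71, [0.462, -0.012, -0.002]), (0.32, [0.428, 0.21, -0.0])]
scene tin [(0.92, [0.419, -0.326, -0.004])]
scene oil [(0.59, [0.433, 0.21, -0.001])]
scene rack [(0.75, [0.654, 0.01, -0.002])]
scene knob_grip [(0.88, [0.652, 0.087, 0.156])]
scene stop_face [(0.71, [0.642, 0.209, 0.05])]
scene stop [(0.64, [0.64, 0.207, 0.014])]
scene carriage it knows: jar, knob_grip, oil, rack, stop, stop_face, tin
{'time_s': 0.8, 'q': array([-8.29825633e+01,  2.18044542e+01,  7.43372355e+01,  9.11971227e-04,
        8.38578406e+01, -1.23376604e+01]), 'qvel': array([ 0.10474342,  0.05187367,  0.08256331, -0.04902383, -0.03218946,
       -0.08256118]), 'joint_efforts': array([-1.26825998e-03, -4.48301446e+01, -2.31465501e+01, -2.23407883e-04,
        3.96323912e-04,  7.51354605e-06]), 'position': array([ 0.1822633 , -0.51888923,  0.20143418]), 'tool_rot': array([[ 9.43483248e-01,  3.31420216e-01,  1.67084230e-05],
       [ 3.31420216e-01, -9.43483249e-01, -6.20219711e-06],
       [ 1.37085837e-05,  1.13891782e-05, -1.00000000e+00]]), 'ft_force': array([-0.53341489,  1.08055007, -0.50056461]), 'wrist_torque': array([-0.00494658, -0.00391514,  0.02561384]), 'gripper_force': 0.0, 'grip_width': 0.08564810435542913}
```

View pics/top0.png

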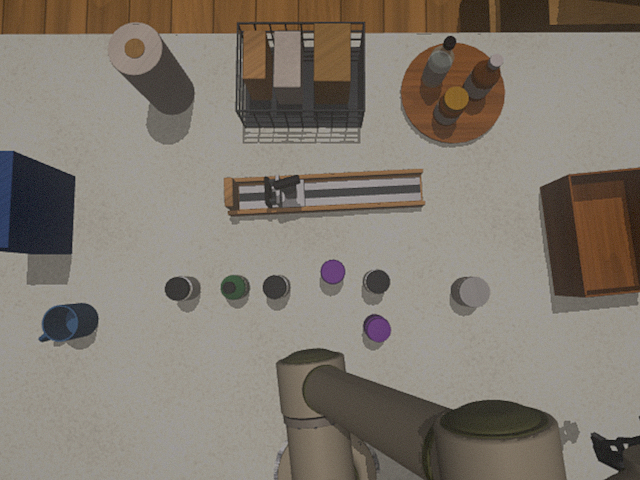

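View pics/scene0.png

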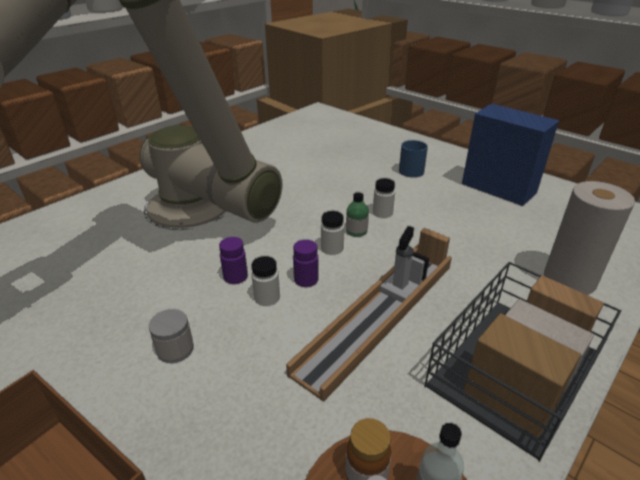

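White jars (scored by black lid and white body) in the top picture are (178,289), (275,288) and (377,282). The lookalikes are purple at (332,271) and (377,328), the oil is green at (234,287), and the tin is at (470,291). I'll confirm with an enlarged crop and measure the rack and knob.

Run:
```python
from h import *
from scipy.optimize import minimize
D={};M={}
for n in('top','scene'):
    D[n]=im(n)
    r=spotter.cut_out('rack',n);print(n,[(round(x['score'],2),int(x['pixels'].sum())) for x in r]);M[n]=r[0]['pixels']
    k=spotter.cut_out('knob_grip',n);print('knob',[(round(x['score'],2),int(x['pixels'].sum())) for x in k])
a=cv2.resize(D['top']['pixels'][240:350,150:500],None,fx=2.2,fy=2.2,interpolation=cv2.INTER_CUBIC)
b=D['top']['pixels'][155:225,210:440]
b=cv2.resize(b,(a.shape[1],int(70*a.shape[1]/230)),interpolation=cv2.INTER_CUBIC)
cv2.imwrite('pics/crop1.png',np.vstack([a,b]))
# wall outline: low box (z .047) x +-.043, y -.24..+.2
def cost(p,dbg=False):
    x,y,th,y0,y1=p;c,s=np.cos(th),np.sin(th);tot=0
    for n in D:
        B=[]
        for Y0,Y1,h,w in((y0,y1,.047,.043),):
            B+= [[x+c*u-s*v,y+s*u+c*v,z] for u in(-w,w) for v in(Y0,Y1) for z in(0,h)]
        q=P(D[n],B)
        m=np.zeros((480*4,640*4),np.uint8);cv2.fillConvexPoly(m,cv2.convexHull((q*4).astype(np.int32)),1)
        m=cv2.resize(m.astype(np.float32),(640,480),interpolation=cv2.INTER_AREA)
        t=M[n].astype(np.float32)
        tot+=np.abs(m-t).sum()
    return tot
best=None
for y0,y1 in((-.24,.22),(-.23,.23)):
    for s in range(3):
        p0=[.65,.012,.06*s/1.5,y0,y1]
        f=lambda p:cost([p[0],p[1],p[2],y0,y1])
        r=minimize(f,p0[:3],method='Nelder-Mead',options=dict(initial_simplex=[p0[:3],[.66,.012,p0[2]],[.65,.03,p0[2]],[.65,.012,p0[2]+.05]],xatol=1e-4))
        print(y0,y1,r.x.round(4),r.fun)
```

```text
top [(0.96, 7604)]
knob [(0.7, 343)]
scene [(0.58, 9950)]
knob [(0.77, 388), (0.29, 1904)]
-0.24 0.22 [0.6492 0.017  0.0558] 2024.875
-0.24 0.22 [0.6489 0.0177 0.0573] 2009.75
-0.24 0.22 [0.6486 0.0177 0.0588] 2024.1875
-0.23 0.23 [0.6489 0.0074 0.0595] 2042.4375
-0.23 0.23 [0.6495 0.0077 0.0549] 2012.875
-0.23 0.23 [0.6495 0.007  0.057 ] 1999.25
```

View pics/crop1.png

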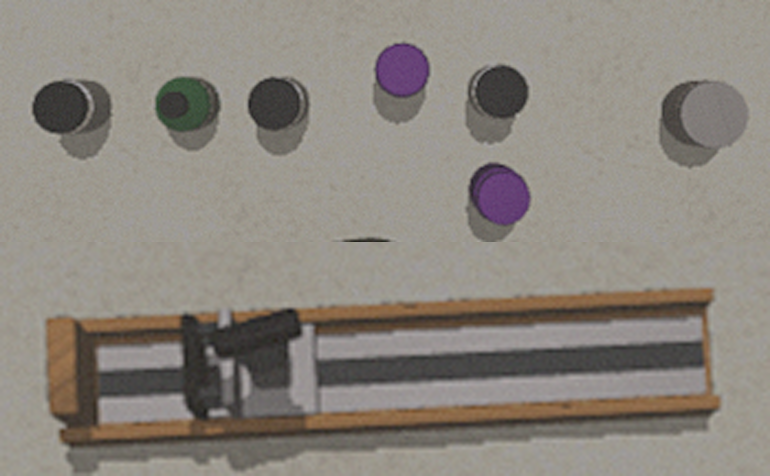

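The crop confirms three white jars with black lids: world about (0.423,0.327), (0.430,0.114) and (0.443,-0.110). The rack yaw is about 3.3°, and the T-bar points near world yaw -80°. I'll move above the knob with the fingers closing across the bar.

move_arm:
  series: "64.1 -41.6 -9 -80.6 1;64.1 -41.6 -9 -80.6 1;64.1 -41.6 -9 -80.6 1;64.1 -41.6 -9 -80.6 1;64.1 -41.6 -9 -80.6 1;64.1 -41.6 -9 -80.6 1;64.1 -41.6 -9 -80.6 1;64.1 -41.6 -9 -80.6 1"

```text
time_s: 2.1
position: [0.4867, -0.124, 0.2604]
tool_rot: [[-0.177, 0.984, 0.001], [0.984, 0.177, -0.0], [-0.0, 0.0, -1.0]]
ft_force: [1.1, -1.3, 0.1]
grip_width: 0.0854
gripper_force: 0.0
```

move_arm:
  series: "17.8 19.7 -3 0 1;17.8 19.7 -3 0 1;17.8 19.7 -3 0 1;17.8 19.7 -3 0 1;17.8 19.7 -3 0 1;17.8 19.7 -3 0 1"

```text
time_s: 2.85
position: [0.6493, 0.0845, 0.2892]
tool_rot: [[-0.175, 0.985, -0.001], [0.985, 0.175, -0.0], [0.0, -0.001, -1.0]]
ft_force: [-0.0, 0.2, 0.1]
grip_width: 0.0858
gripper_force: 0.0
```

Run:
```python
from h import *
print(observe()['position'])
for n in('wrist','top','scene'):
    d=im(n,n+'1.png')
    for t in('knob_grip','stop_face','jar1','rack'):
        r=spotter.mark_of(t,n); print(n,t,[(round(x['score'],2),np.round(x['point'],4).tolist(),P(d,x['point']).round().tolist()) for x in r][:6])
```

```text
[0.6492648  0.08450533 0.28915399]
wrist knob_grip []
wrist stop_face [(0.64, [0.636, 0.2099, 0.0478], [[329.0, 61.0]])]
wrist jar1 [(0.87, [0.3416, -0.1083, 0.0013], [[42.0, 301.0]]), (0.83, [0.4261, 0.1145, 0.002], [[119.0, 125.0]]), (0.65, [0.4402, -0.1141, 0.001], [[124.0, 318.0]]), (0.55, [0.4652, -0.0091, 0.0031], [[149.0, 241.0]])]
wrist rack [(0.72, [0.6481, 0.0089, -0.0005], [[308.0, 252.0]]), (0.57, [0.6378, 0.2108, 0.0094], [[331.0, 66.0]])]
top knob_grip [(0.3, [0.4297, 0.112, 0.0022], [[280.0, 286.0]])]
top stop_face []
top jar1 [(0.96, [0.4429, -0.1068, -0.0021], [[373.0, 281.0]]), (0.89, [0.3393, -0.111, -0.0025], [[375.0, 325.0]]), (0.81, [0.4641, -0.0135, 0.0013], [[333.0, 272.0]]), (0.8, [0.4193, 0.3269, -0.0004], [[190.0, 290.0]]), (0.51, [0.4272, 0.1125, -0.0002], [[280.0, 287.0]])]
top rack [(0.77, [0.6538, 0.0115, 0.0004], [[323.0, 192.0]])]
scene knob_grip [(0.58, [0.6475, 0.0862, 0.1507], [[407.0, 238.0]])]
scene stop_face [(0.88, [0.644, 0.2088, 0.0525], [[432.0, 250.0]])]
scene jar1 [(0.97, [0.4299, 0.114, -0.0004], [[332.0, 249.0]]), (0.9, [0.464, -0.0137, -0.0008], [[306.0, 281.0]]), (0.78, [0.3394, -0.1106, 0.0018], [[236.0, 277.0]]), (0.69, [0.4427, -0.1129, 0.0009], [[266.0, 299.0]]), (0.69, [0.4246, 0.3258, -0.0005], [[382.0, 213.0]])]
scene rack [(0.65, [0.651, 0.0123, -0.0051], [[380.0, 316.0]])]
```

View pics/wrist1.png

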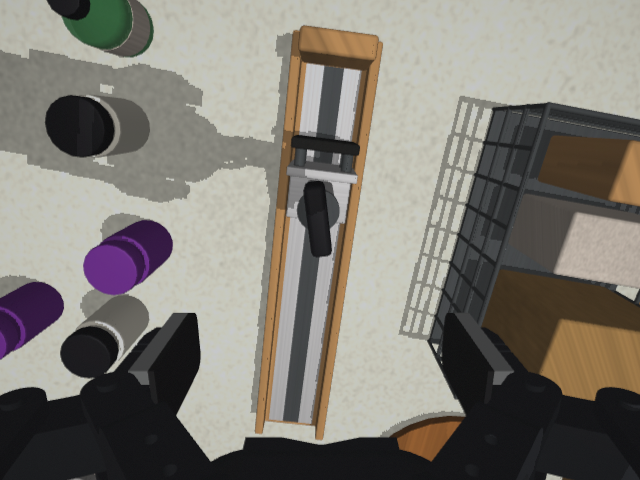

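The wrist view shows the T-bar from (317,185) to (320,255), the rack walls from the stop at top (340,45) down to (290,430), and no extra white jars.

```bash
python3 - <<'E'
from h import *
d=im('wrist')
a=atz(d,(314,184),.166);b=atz(d,(321,254),.166)
print('bar',a,b,(a+b)/2,np.degrees(np.arctan2(*(a-b)[1::-1])),np.linalg.norm(a-b))
for uv in((298,30),(258,432),(382,42),(321,438),(263,420),(322,425)):print(uv,atz(d,uv,.047))
s=im('scene')
for e in(a,b):print(P(s,e))
print(to_tool([.647,.086,.139]))
E
python3 - <<'E'
import cv2
a=cv2.imread('pics/scene1.png')[205:310,340:470]
cv2.imwrite('pics/c2.png',cv2.resize(a,None,fx=5,fy=5,interpolation=cv2.INTER_CUBIC))
E
```

```text
bar [0.63998029 0.11191751 0.166     ] [0.65404175 0.06092664 0.166     ] [0.64701102 0.08642208 0.166     ] 105.41695756164131 0.05289417216687508
(298, 30) [0.60329896 0.22981604 0.047     ]
(258, 432) [ 0.62506432 -0.21315495  0.047     ]
(382, 42) [0.68054462 0.23331474 0.047     ]
(321, 438) [ 0.70167289 -0.20866697  0.047     ]
(263, 420) [ 0.62869782 -0.19491858  0.047     ]
(322, 425) [ 0.69957262 -0.18979241  0.047     ]
[[411.9084866  224.74751301]]
[[403.21956313 238.64823552]]
[ 0.27 -0.15 15.09]
```

View pics/c2.png

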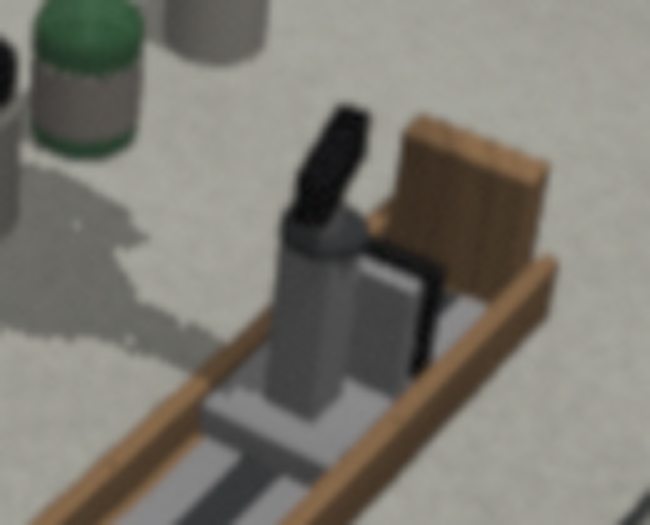

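move_arm:
  series: "0.2 -0.2 5 -5 1;0.2 -0.2 10 -5 1;0.2 -0.2 13 -5 1;0.2 -0.2 15.2 -5 1;0.2 -0.2 15.2 -5 1;0.2 -0.2 15.2 -5 1"

```text
time_s: 4.45
position: [0.6472, 0.0852, 0.1392]
tool_rot: [[-0.258, 0.966, 0.002], [0.966, 0.258, -0.0], [-0.001, 0.002, -1.0]]
ft_force: [-0.4, 0.3, 0.5]
grip_width: 0.0856
gripper_force: 0.0
```

move_arm:
  series: "0 0 0 0 -0.3;0 0 0 0 -0.5;0 0 0 0 -0.7;0 0 0 0 -0.8;0 0 0 0 -1;0 0 0 0 -1;0 0 0 0 -1;0 0 0 0 -1"
  force: 30

```text
time_s: 5.45
position: [0.6466, 0.0852, 0.1379]
tool_rot: [[-0.258, 0.966, -0.0], [0.966, 0.258, -0.0], [-0.0, -0.0, -1.0]]
ft_force: [0.1, -0.6, 0.5]
grip_width: 0.0
gripper_force: 0.0
```

Run:
```python
from h import *
s=observe();print(s['grip_width'],s['gripper_force'])
d=im('wrist','w2.png');e=im('scene')
c=cv2.resize(e['pixels'][170:290,330:480],(600,480),interpolation=cv2.INTER_CUBIC)
cv2.imwrite('pics/m2.png',np.hstack([cv2.resize(d['pixels'],(400,300)),cv2.resize(c,(375,300))]))
for n in('wrist','scene'):print(spotter.mark_of('knob_grip',n),)
print(P(e,[.6466,.0852,.139]))
```

```text
7.132205893569617e-06 0.0
[{'point': [0.6462, 0.0817, 0.155], 'score': 0.56}]
[{'point': [0.424, 0.3278, -0.0034], 'score': 0.59}]
[[405.71634745 242.99829511]]
```

View pics/m2.png

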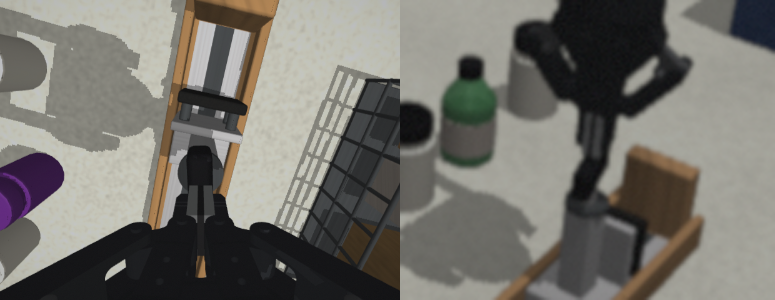

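Run:
```python
import cv2
a=cv2.imread('pics/w2.png')[200:420,220:440]
b=cv2.imread('pics/wrist1.png')
cv2.imwrite('pics/c3.png',cv2.resize(a,(600,600),interpolation=cv2.INTER_CUBIC))
```

```text
(no output)
```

View pics/c3.png

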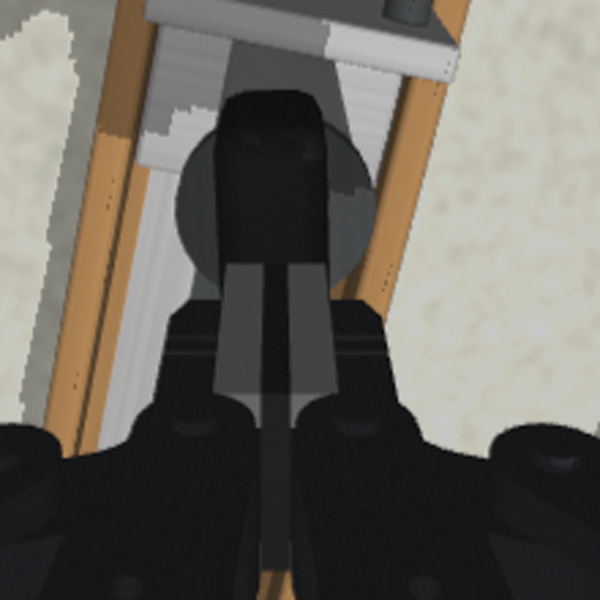

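move_arm:
  series: "0 0 0 -5 -1;0 0 0 -10 -1;0 0 0 -15 -1;0 0 0 -15 -1"

```text
time_s: 6.15
position: [0.6466, 0.0852, 0.1379]
tool_rot: [[-0.499, 0.867, 0.0], [0.867, 0.499, -0.0], [-0.0, 0.0, -1.0]]
ft_force: [-0.2, -0.5, 0.1]
grip_width: -0.0001
gripper_force: 0.0
```

Run:
```python
from h import *
s=observe();print(s['grip_width'],s['gripper_force'],s['wrist_torque'],s['ft_force'],s['position'])
d=im('wrist','w3.png');e=im('scene')
c=e['pixels'][190:290,350:460]
cv2.imwrite('pics/m3.png',np.hstack([cv2.resize(d['pixels'][180:460,200:440],(480,560)),cv2.resize(c,(308,560),interpolation=cv2.INTER_CUBIC)]))
```

```text
-8.763671449381951e-05 0.0 [ 0.04838157  0.01647884 -0.0072286 ] [-0.15865847 -0.52155476  0.14887134] [0.64664128 0.08516369 0.13790495]
```

View pics/m3.png

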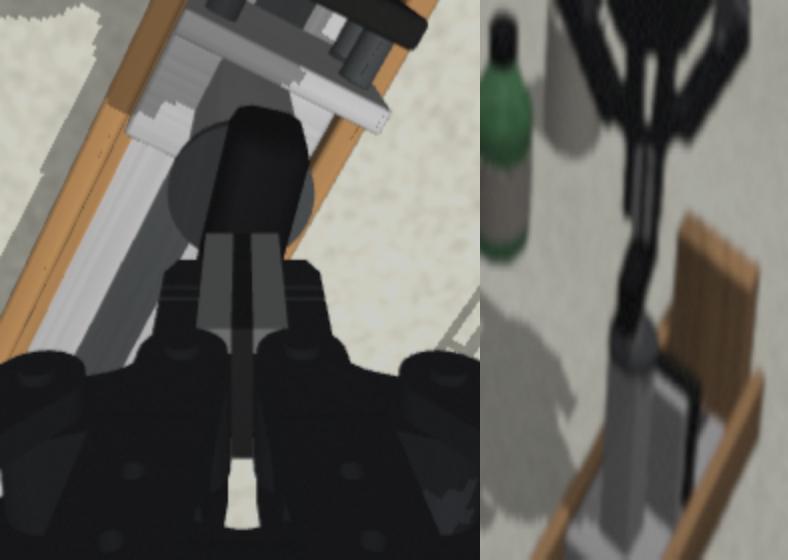

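Run:
```python
from h import *
d=im('wrist');e=im('scene');p=observe()['position']
for dz in(-.02,0,.02,.03,.04):print(dz,P(d,p+[0,0,dz]),P(e,p+[0,0,dz]))
R=cv2.Rodrigues(np.array(d['rvec']))[0];print('cam',-R.T@np.array(d['tvec']).ravel(),R.T[:,2])
# bar width in w3 near far end, at z .166: expected px
K=d['camera_matrix'];print(K[0,0])
for t,n in(('knob_grip','wrist'),('knob_grip','scene')):
    for f in(spotter.mark_of,spotter.find_in):print(n,f(t,n))
```

```text
-0.02 [[318.72019642 273.68436433]] [[404.64882791 251.54213176]]
0 [[318.54791609 289.50377576]] [[405.65848439 243.45683625]]
0.02 [[318.33582765 308.97851289]] [[406.69388854 235.16535433]]
0.03 [[318.21027936 320.50681748]] [[407.22155574 230.93981294]]
0.04 [[318.0683314  333.54099918]] [[407.75603796 226.65969707]]
cam [0.61125355 0.14843116 0.30955667] [ 0.14175732 -0.2459062  -0.95887173]
413.09150604373497
wrist [{'point': [0.6463, 0.0821, 0.154], 'score': 0.67}]
wrist [{'point': [0.6351, 0.0976, 0.1618], 'score': 0.71}, {'point': [0.6392, 0.2103, 0.0826], 'score': 0.47}]
scene [{'point': [0.6481, 0.0845, 0.1515], 'score': 0.55}]
scene [{'point': [0.6592, 0.0773, 0.1478], 'score': 0.59}, {'point': [0.6461, 0.2071, 0.0634], 'score': 0.29}, {'point': [0.6577, -0.03, 0.018], 'score': 0.24}]
```

Run:
```python
from h import *
d=im('wrist');s=observe();p=s['position'];R=np.array(s['tool_rot'])
for x in(.011,-.011):
  for b in(-.013,-.03,-.05,-.06):
    print(x,b,P(d,[p+R@[x,y,b] for y in(-.0425,.0425,-.057,.057)]).round(0).tolist())
print('shut',[(b,P(d,p+R@[.011,0.002,b]).round(0).tolist()) for b in(0,-.02,-.03,-.04)])
# collar
c=(321,271);print(atz(d,c,.123))
```

```text
0.011 -0.013 [[215.0, 277.0], [422.0, 277.0], [180.0, 277.0], [457.0, 277.0]]
0.011 -0.03 [[204.0, 294.0], [433.0, 294.0], [165.0, 294.0], [472.0, 294.0]]
0.011 -0.05 [[187.0, 318.0], [449.0, 318.0], [142.0, 318.0], [493.0, 318.0]]
0.011 -0.06 [[177.0, 334.0], [459.0, 334.0], [129.0, 334.0], [507.0, 334.0]]
-0.011 -0.013 [[219.0, 325.0], [418.0, 325.0], [185.0, 325.0], [452.0, 325.0]]
-0.011 -0.03 [[208.0, 346.0], [428.0, 346.0], [171.0, 346.0], [466.0, 346.0]]
-0.011 -0.05 [[193.0, 377.0], [443.0, 377.0], [150.0, 377.0], [486.0, 377.0]]
-0.011 -0.06 [[184.0, 396.0], [452.0, 396.0], [138.0, 396.0], [498.0, 396.0]]
shut [(0, [[323.0, 266.0]]), (-0.02, [[323.0, 284.0]]), (-0.03, [[324.0, 294.0]]), (-0.04, [[324.0, 305.0]])]
[0.6459282 0.0886079 0.123    ]
```

Fitting the wrist view shows the real fingertips sit about 31 mm behind the reported TCP, both open and shut. That is why the grip closed on nothing, above the bar. I'll use tip = TCP − 31 mm from here on: reopen, realign, descend 31 mm and grip.

move_arm:
  series: "0 0 -0.5 5 1;0 0 -0.5 10 1;0 0 -0.5 15 1;0 0 -0.5 15 1;0 0 -0.5 15 1;0 0 -0.5 15 1;0 0 0.5 15 1;0 0 1 15 1"

```text
time_s: 7.6
position: [0.6462, 0.0852, 0.1268]
tool_rot: [[-0.258, 0.966, -0.002], [0.966, 0.258, 0.0], [0.0, -0.001, -1.0]]
ft_force: [-1.4, -0.5, 1.0]
grip_width: 0.0855
gripper_force: 0.0
```

move_arm:
  series: "0 0 1 0 1;0 0 2 0 1;0 0 2 0 1;0 0 2 0 -0.3;0 0 2 0 -0.6;0 0 2 0 -1;0 0 2 0 -1;0 0 2 0 -1"
  force: 30

```text
time_s: 8.6
position: [0.6466, 0.0852, 0.1082]
tool_rot: [[-0.258, 0.966, 0.0], [0.966, 0.258, -0.0], [-0.0, 0.0, -1.0]]
ft_force: [-0.6, 0.2, 2.2]
grip_width: 0.0154
gripper_force: 33.1
```

move_arm:
  series: "0 0 0 -9 -1;0 0 0 -18 -1;0 0 0 -27 -1;0 0 0 -36 -1;0 0 0 -45 -1;0 0 0 -54 -1;0 0 0 -63 -1;0 0 0 -72 -1"

```text
time_s: 9.6
position: [0.646, 0.085, 0.1081]
tool_rot: [[-0.999, 0.048, -0.002], [0.048, 0.999, -0.0], [0.001, -0.0, -1.0]]
ft_force: [-4.8, -0.8, 3.1]
grip_width: 0.0156
gripper_force: 31.1
```

Run:
```python
from h import *
s=observe();R=s['tool_rot'];print(np.degrees(np.arctan2(R[1][1],R[0][1])),s['wrist_torque'],s['ft_force'],s['grip_width'],s['q'])
d=im('top');o=spotter.cut_out('knob_grip','top')
p=np.array([.6466,.0852,0.1]);u=np.array([.053,-1,0]);u/=np.linalg.norm(u)
for L in(.1,.25,.262):
    t=p+u*L; print(L,t,np.array(R).T@(t-p)*100)
```

```text
87.22781455966029 [-0.20309936  0.68204123 -0.1423769 ] [-4.82452894 -0.82008084  3.09443059] 0.015550631317712222 [-2.88429885e+00  3.61370264e+01  6.49161116e+01 -2.63826082e-02
  7.90320345e+01 -9.01070555e+01]
0.1 [ 0.65189257 -0.01465985  0.1       ] [-1.01161436e+00 -9.94869979e+00  2.96371746e-03]
0.25 [ 0.65983143 -0.16444961  0.1       ] [-2.52903589e+00 -2.48717495e+01  7.40929366e-03]
0.262 [ 0.66046654 -0.17643279  0.1       ] [-2.65042962e+00 -2.60655935e+01  7.76493976e-03]
```

move_arm:
  series: "-0.2 -2 0 0 -1;-0.5 -5 0 0 -1;-0.8 -8 0 0 -1;-1.1 -11 0 0 -1;-1.4 -14 0 0 -1;-1.7 -17 0 0 -1;-2 -20 0 0 -1;-2 -20 0 0 -1"

```text
time_s: 10.7
position: [0.6564, -0.1179, 0.1081]
tool_rot: [[-0.998, 0.059, 0.001], [0.059, 0.998, -0.001], [-0.002, -0.001, -1.0]]
ft_force: [0.2, -1.2, 3.1]
grip_width: 0.0154
gripper_force: 31.3
```

move_arm:
  series: "-0.05 -1.5 0 0 -1;-0.1 -3 0 0 -1;-0.1 -4.5 0 0 -1;-0.1 -5.2 0 0 -1;-0.1 -5.4 0 0 -1;-0.1 -5.4 0 0 -1"

```text
time_s: 11.45
position: [0.6586, -0.1692, 0.1082]
tool_rot: [[-0.999, 0.053, 0.011], [0.053, 0.999, -0.001], [-0.011, -0.0, -1.0]]
ft_force: [21.7, 1.0, -5.4]
grip_width: 0.0156
gripper_force: 30.0
```

move_arm:
  series: "-0.5 0 0 0 -1;-0.55 -0.3 0 0 -1;-0.58 -0.6 0 0 -1;-0.58 -0.6 0 0 -1"

```text
time_s: 11.95
position: [0.6594, -0.1757, 0.1081]
tool_rot: [[-0.999, 0.053, -0.0], [0.053, 0.999, 0.0], [0.0, 0.0, -1.0]]
ft_force: [-2.5, 1.2, 5.2]
grip_width: 0.0155
gripper_force: 31.5
```

move_arm:
  series: "-0.02 -0.3 0 0 -1;-0.04 -0.5 0 0 -1;-0.04 -0.5 0 0 -1"

```text
time_s: 12.32
position: [0.6593, -0.176, 0.1081]
tool_rot: [[-0.999, 0.051, -0.002], [0.051, 0.999, 0.008], [0.002, 0.008, -1.0]]
ft_force: [-4.2, 19.1, 8.5]
grip_width: 0.0155
gripper_force: 32.1
```

move_arm:
  series: "0 0.5 0 0 -1;0 0.5 0 0 1;0 0.5 0 0 1;0 0.5 0 0 1;0 0.5 0 0 1;0 0.5 -6 0 1;0 0.5 -12 0 1;0 0.5 -14 0 1"

```text
time_s: 13.32
position: [0.6608, -0.1763, 0.2526]
tool_rot: [[-0.999, 0.053, 0.007], [0.053, 0.999, -0.003], [-0.007, -0.003, -1.0]]
ft_force: [0.7, 0.2, -0.1]
grip_width: 0.0854
gripper_force: 0.0
```

Run:
```python
from h import *
s=observe();print(s['position'],s['grip_width'])
for n in('top','scene'):
    d=im(n)
    r=spotter.mark_of('jar1',n); print(n,[(round(x['score'],2),np.round(x['point'],4).tolist()) for x in r][:6])
    r=spotter.mark_of('knob_grip',n); print(n,[(round(x['score'],2),np.round(x['point'],4).tolist()) for x in r][:2])
```

```text
[ 0.66076522 -0.17628198  0.25264047] 0.08544144557357373
top [(0.96, [0.4223, 0.3255, -0.0007]), (0.93, [0.4618, -0.0108, -0.0019]), (0.56, [0.4268, 0.1111, -0.0028])]
top []
scene [(0.92, [0.4436, -0.1159, -0.0016]), (0.86, [0.4654, -0.0157, -0.0009]), (0.71, [0.4304, 0.1128, -0.0027]), (0.7, [0.4233, 0.3286, -0.007]), (0.68, [0.3394, -0.1116, 0.0004])]
scene [(0.95, [0.6647, -0.1738, 0.156])]
```

move_arm:
  series: "22.1 5.2 8 84 1;22.1 5.2 8 84 1;22.1 5.2 8 84 1;22.1 5.2 8 84 1;22.1 5.2 8 84 1;22.1 5.2 8 84 1;22.1 5.2 8 84 1;22.1 5.2 8 84 1"

```text
time_s: 14.62
position: [0.4414, -0.1119, 0.1669]
tool_rot: [[-0.046, 0.999, -0.002], [0.999, 0.046, 0.001], [0.001, -0.002, -1.0]]
ft_force: [1.1, -0.2, 0.3]
grip_width: 0.0853
gripper_force: 0.0
```

```bash
cat >> h.py <<'E'
def look(target,z=None):
    s=observe();R=np.array(s['tool_rot']);p=np.array(s['position'])
    print('tcp',p.round(4),'yaw_y',np.degrees(np.arctan2(R[1,1],R[0,1])).round(2))
    pts=[]
    for n in('wrist','top','scene'):
        d=im(n)
        L=[x for x in spotter.mark_of('jar1',n) if np.linalg.norm(np.array(x['point'])[:2]-target[:2])<.05]
        if L: pts.append(L[0]['point']);print(n,round(L[0]['score'],2),np.round(pts[-1],4))
        if n=='wrist':
            # own check: lid/body mask centroid column
            C=[x for x in spotter.cut_out('jar1',n)]
            for c in C[:4]:
                v,u=np.nonzero(c['pixels']);print('  mask',round(c['score'],2),u.min(),u.max(),v.min(),v.max(),'bgr',d['pixels'][c['pixels']].mean(0).round())
    m=np.mean(pts,0);t=np.array([m[0],m[1],p[2]]);print('mean',m.round(4),'shift',(R.T@(t-p)*100).round(2))
E
python3 - <<'E'
from h import *
look(np.array([.4427,-.1125]))
E
```

```text
tcp [ 0.4414 -0.1119  0.1669] yaw_y 2.64
wrist 0.6 [ 0.4395 -0.1119  0.0029]
  mask 0.87 280 362 177 278 bgr [42. 42. 42.]
  mask 0.78 114 230 172 272 bgr [71. 29. 57.]
  mask 0.73 320 414 22 124 bgr [121.  50.  97.]
scene 0.58 [ 0.4406 -0.1122 -0.0015]
mean [ 0.44   -0.112   0.0007] shift [-0.01 -0.14  0.  ]
```

move_arm:
  series: "0 -0.1 4 0 1;0 -0.1 8 0 1;0 -0.1 11.5 0 1;0 -0.1 13.5 0 1;0 -0.1 15 0 1;0 -0.1 15.5 0 1;0 -0.1 15.5 0 1"

```text
time_s: 15.85
position: [0.4411, -0.1123, 0.013]
tool_rot: [[-0.052, 0.999, -0.0], [0.999, 0.052, 0.0], [0.0, -0.0, -1.0]]
ft_force: [0.6, 0.4, 0.4]
grip_width: 0.0855
gripper_force: 0.0
```

move_arm:
  series: "0 0 0 0 0.5;0 0 0 0 0.4;0 0 0 0 0.2;0 0 0 0 0;0 0 0 0 0;0 0 0 0 -0.5;0 0 0 0 -1;0 0 0 0 -1"
  force: 25

```text
time_s: 16.85
position: [0.4414, -0.1124, 0.0134]
tool_rot: [[-0.052, 0.999, 0.001], [0.999, 0.052, -0.001], [-0.001, 0.001, -1.0]]
ft_force: [0.6, 1.1, 6.7]
grip_width: 0.0552
gripper_force: 25.6
```

move_arm:
  series: "0 0 -5 0 -1;0 0 -11 0 -1;5 4 -14 0 -1;11 8.5 -14 0 -1;17 13 -14 0 -1;23 17.7 -14 0 -1;28 21.6 -14 0 -1;28 21.6 -14 0 -1"

```text
time_s: 17.85
position: [0.6428, 0.1808, 0.152]
tool_rot: [[-0.053, 0.999, -0.001], [0.999, 0.053, -0.0], [-0.0, -0.001, -1.0]]
ft_force: [0.4, -0.4, -2.5]
grip_width: 0.0554
gripper_force: 29.4
```

Run:
```python
from h import *
s=observe();p=s['position'];R=np.array(s['tool_rot']);print(p,s['grip_width'],s['ft_force'],s['gripper_force'])
print('to A',R.T@(np.array([.6420,.1778,.0274])-p)*100)
```

```text
[0.64279791 0.18082301 0.15199867] 0.055441399356021166 [ 0.39057964 -0.44381981 -2.54121541] 29.390355348587036
to A [-0.29746817 -0.07796967 12.45999528]
```

move_arm:
  series: "-0.8 -0.1 0 0 -1;-0.8 -0.1 3 0 -1;-0.8 -0.1 6 0 -1;-0.8 -0.1 9 0 -1;-0.8 -0.1 11 0 -1;-0.8 -0.1 12 0 -1;-0.8 -0.1 12.3 0 -1;-0.8 -0.1 12.3 0 -1"

```text
time_s: 18.85
position: [0.642, 0.1703, 0.0306]
tool_rot: [[-0.051, 0.999, 0.001], [0.999, 0.051, 0.0], [-0.0, 0.001, -1.0]]
ft_force: [0.6, -0.5, -2.3]
grip_width: 0.0548
gripper_force: 29.4
```

move_arm:
  series: "0 0 0.25 0 -1;0 0 0.45 0 -1;0 0 0.45 0 -1"

```text
time_s: 19.23
position: [0.6418, 0.1705, 0.0256]
tool_rot: [[-0.052, 0.999, 0.0], [0.999, 0.052, 0.0], [0.0, 0.0, -1.0]]
ft_force: [0.2, 0.6, -1.1]
grip_width: 0.0545
gripper_force: 29.4
```

move_arm:
  series: "0 0 0.1 0 -0.2;0 0 0.1 0 0.4;0 0 0.1 0 0.7;0 0 0.1 0 1;0 0 -3 0 1;0 0 -7 0 1;0 0 -11 0 1;0 0 -14 0 1"

```text
time_s: 20.23
position: [0.642, 0.1705, 0.1673]
tool_rot: [[-0.052, 0.999, 0.002], [0.999, 0.052, 0.0], [0.0, 0.002, -1.0]]
ft_force: [0.1, -0.3, 0.7]
grip_width: 0.0856
gripper_force: 0.0
```

Run:
```python
from h import *
s=observe();p=s['position'];R=np.array(s['tool_rot']);print(p,s['grip_width'])
for n in('top','scene','wrist'):
    d=im(n)
    print(n,[(round(x['score'],2),np.round(x['point'],4).tolist()) for x in spotter.mark_of('jar1',n)][:6])
print('to J1',R.T@(np.array([.429,.113,.15])-p)*100)
print('to J2',R.T@(np.array([.4233,.3275,.15])-p)*100)
```

```text
[0.64195497 0.17045591 0.16732195] 0.08555988538791856
top [(0.93, [0.4617, -0.0141, 0.0012]), (0.91, [0.3395, -0.1138, -0.0033]), (0.67, [0.4284, 0.112, 0.0032]), (0.66, [0.6395, 0.1763, 0.0073])]
scene [(0.94, [0.6385, 0.1697, 0.0107]), (0.89, [0.4312, 0.1154, 0.0004]), (0.88, [0.4228, 0.3277, -0.003]), (0.77, [0.4636, -0.0156, -0.0015]), (0.76, [0.3385, -0.1102, 0.0016])]
wrist [(0.78, [0.4252, 0.1152, 0.0046])]
to J1 [ -4.64043647 -21.56607764   1.69739454]
to J2 [ 16.81043179 -21.02975017   1.69938   ]
```

move_arm:
  series: "-4.6 -21.6 0 0 1;-4.6 -21.6 0 0 1;-4.6 -21.6 0 0 1;-4.6 -21.6 0 0 1;-4.6 -21.6 0 0 1;-4.6 -21.6 0 0 1"

```text
time_s: 21.28
position: [0.429, 0.1134, 0.1651]
tool_rot: [[-0.051, 0.999, -0.0], [0.999, 0.051, 0.0], [0.0, -0.0, -1.0]]
ft_force: [0.2, 0.7, 0.5]
grip_width: 0.0856
gripper_force: 0.0
```

Run:
```python
from h import *
look(np.array([.4285,.114]))
```

```text
tcp [0.429  0.1134 0.1651] yaw_y 2.94
wrist 0.89 [0.4261 0.1154 0.0042]
  mask 0.98 280 363 178 281 bgr [42. 42. 43.]
  mask 0.78 571 639 116 201 bgr [71. 76. 78.]
  mask 0.7 188 244 409 460 bgr [52. 21. 41.]
scene 0.57 [ 0.4294  0.1156 -0.0035]
mean [4.278e-01 1.155e-01 3.000e-04] shift [ 0.21 -0.12  0.  ]
```

move_arm:
  series: "0.1 -0.1 4 0 1;0.1 -0.1 8 0 1;0.1 -0.1 11.5 0 1;0.1 -0.1 13.5 0 1;0.1 -0.1 14.8 0 1;0.1 -0.1 15.3 0 1;0.1 -0.1 15.3 0 1"

```text
time_s: 22.5
position: [0.4275, 0.1144, 0.0124]
tool_rot: [[-0.052, 0.999, -0.0], [0.999, 0.052, 0.0], [0.0, -0.0, -1.0]]
ft_force: [0.1, -0.2, -1.2]
grip_width: 0.085
gripper_force: 0.0
```

move_arm:
  series: "0 0 0 0 0.5;0 0 0 0 0.3;0 0 0 0 0;0 0 0 0 0;0 0 0 0 -0.5;0 0 0 0 -1;0 0 0 0 -1"
  force: 25

```text
time_s: 23.38
position: [0.4279, 0.1143, 0.0131]
tool_rot: [[-0.052, 0.999, 0.002], [0.999, 0.052, -0.0], [-0.0, 0.002, -1.0]]
ft_force: [-0.8, -0.6, 5.9]
grip_width: 0.055
gripper_force: 25.6
```

move_arm:
  series: "0 0 -5 0 -1;0 0 -11 0 -1;0 5 -14 0 -1;-0.5 10.5 -14 0 -1;-0.8 16 -14 0 -1;-1.2 21 -14 0 -1;-1.2 21.5 -14 0 -1;-1.2 21.5 -14 0 -1"

```text
time_s: 24.38
position: [0.6421, 0.1135, 0.1517]
tool_rot: [[-0.052, 0.999, -0.002], [0.999, 0.052, 0.0], [0.0, -0.002, -1.0]]
ft_force: [-1.0, -0.1, -2.0]
grip_width: 0.0555
gripper_force: 29.5
```

Run:
```python
from h import *
s=observe();p=s['position'];R=np.array(s['tool_rot']);print(p,s['grip_width'],s['ft_force'],s['gripper_force'])
print('to B',R.T@(np.array([.6455,.1045,.0276])-p)*100)
```

```text
[0.64206009 0.11349282 0.15172931] 0.05549161591430811 [-0.98313936 -0.10112997 -1.98244235] 29.547489881515503
to B [-0.9181437   0.31961117 12.41220181]
```

move_arm:
  series: "-0.9 0.3 0 0 -1;-0.9 0.3 3 0 -1;-0.9 0.3 6 0 -1;-0.9 0.3 9 0 -1;-0.9 0.3 11 0 -1;-0.9 0.3 12.1 0 -1;-0.9 0.3 12.6 0 -1;-0.9 0.3 12.6 0 -1"

```text
time_s: 25.38
position: [0.6463, 0.1045, 0.0269]
tool_rot: [[-0.052, 0.999, 0.001], [0.999, 0.052, -0.0], [-0.0, 0.001, -1.0]]
ft_force: [0.0, 0.3, -2.4]
grip_width: 0.0553
gripper_force: 29.6
```

move_arm:
  series: "0 0 0.2 0 -1;0 0 0.2 0 -0.2;0 0 0.2 0 0.4;0 0 0.2 0 1;0 0 0.2 0 1;0 0 -4 0 1;0 0 -9 0 1;0 0 -14 0 1"

```text
time_s: 26.38
position: [0.6459, 0.1046, 0.168]
tool_rot: [[-0.052, 0.999, -0.0], [0.999, 0.052, 0.0], [0.0, -0.0, -1.0]]
ft_force: [-0.7, -0.3, -0.3]
grip_width: 0.0858
gripper_force: 0.0
```

Run:
```python
from h import *
s=observe();p=s['position'];R=np.array(s['tool_rot']);print(p,s['grip_width'])
for n in('top','scene','wrist'):
    d=im(n)
    print(n,[(round(x['score'],2),np.round(x['point'],4).tolist()) for x in spotter.mark_of('jar1',n)][:6])
print('to J2',R.T@(np.array([.4233,.3275,.15])-p)*100)
```

```text
[0.6459494  0.10459586 0.16797081] 0.08580038713581799
top [(0.78, [0.3396, -0.1118, -0.0022]), (0.65, [0.424, 0.3232, -0.0014]), (0.55, [0.6402, 0.1752, 0.009])]
scene [(0.87, [0.6477, 0.1032, 0.0121]), (0.8, [0.424, 0.3264, -0.0014]), (0.61, [0.3372, -0.1081, -0.0009]), (0.6, [0.4626, -0.0133, 0.0005]), (0.45, [0.4175, -0.3252, -0.0041])]
wrist [(0.79, [0.6359, 0.1714, 0.0127]), (0.57, [0.4674, -0.0102, 0.0006]), (0.56, [0.6419, 0.1028, 0.0153])]
to J2 [ 23.40814073 -21.08636736   1.80102615]
```

move_arm:
  series: "23.3 -21 0 0 1;23.3 -21 0 0 1;23.3 -21 0 0 1;23.3 -21 0 0 1;23.3 -21 0 0 1;23.3 -21 0 0 1;23.3 -21 0 0 1;23.3 -21 0 0 1"

```text
time_s: 27.68
position: [0.4253, 0.3255, 0.1658]
tool_rot: [[-0.05, 0.999, -0.001], [0.999, 0.05, -0.001], [-0.001, -0.001, -1.0]]
ft_force: [-0.7, -0.3, -0.7]
grip_width: 0.0854
gripper_force: 0.0
```

Run:
```python
from h import *
look(np.array([.4235,.327]))
```

```text
tcp [0.4253 0.3255 0.1658] yaw_y 2.85
wrist 0.7 [0.4264 0.3241 0.005 ]
  mask 0.65 280 362 176 280 bgr [40. 40. 40.]
top 0.88 [ 0.4245  0.3251 -0.003 ]
mean [0.4254 0.3246 0.001 ] shift [-0.09  0.01  0.  ]
```

move_arm:
  series: "-0.1 0 4 0 1;-0.1 0 8 0 1;-0.1 0 11.5 0 1;-0.1 0 13.5 0 1;-0.1 0 14.8 0 1;-0.1 0 15.3 0 1;-0.1 0 15.3 0 1"

```text
time_s: 28.9
position: [0.4247, 0.3256, 0.0137]
tool_rot: [[-0.051, 0.999, 0.0], [0.999, 0.051, 0.0], [0.0, 0.0, -1.0]]
ft_force: [-0.4, -0.4, 0.7]
grip_width: 0.0856
gripper_force: 0.0
```

move_arm:
  series: "0 0 0 0 0.5;0 0 0 0 0.3;0 0 0 0 0;0 0 0 0 0;0 0 0 0 -0.5;0 0 0 0 -1;0 0 0 0 -1"
  force: 25

```text
time_s: 29.78
position: [0.4249, 0.3256, 0.0142]
tool_rot: [[-0.052, 0.999, 0.001], [0.999, 0.052, 0.001], [0.001, 0.001, -1.0]]
ft_force: [0.2, -1.2, 6.2]
grip_width: 0.055
gripper_force: 26.1
```

move_arm:
  series: "0 0 -5 0 -1;0 0 -11 0 -1;-5 3.5 -14 0 -1;-10.5 7.2 -14 0 -1;-16 11 -14 0 -1;-21.5 15 -14 0 -1;-26 18.1 -14 0 -1;-29.8 20.8 -14 0 -1"

```text
time_s: 30.78
position: [0.6483, 0.0366, 0.1529]
tool_rot: [[-0.051, 0.999, -0.001], [0.999, 0.051, 0.0], [0.0, -0.001, -1.0]]
ft_force: [0.0, 2.0, -1.5]
grip_width: 0.0555
gripper_force: 29.0
```

Run:
```python
from h import *
s=observe();p=s['position'];R=np.array(s['tool_rot']);print(p,s['grip_width'],s['ft_force'],s['gripper_force'])
im('wrist')
print([(round(x['score'],2),np.round(x['point'],4).tolist()) for x in spotter.mark_of('jar1','wrist')][:6])
print('to C',R.T@(np.array([.6488,.0385,.0252])-p)*100)
```

```text
[0.64830834 0.03663337 0.15293221] 0.055548558532561416 [ 0.0202183   2.00275305 -1.54575312] 28.9921572804451
[(0.87, [0.4641, -0.0132, 0.0006]), (0.8, [0.6402, 0.104, 0.0166]), (0.8, [0.6499, 0.032, 0.1379]), (0.77, [0.6397, 0.1698, 0.0155])]
to C [ 0.18043804  0.07072123 12.77320954]
```

move_arm:
  series: "0.2 0.1 0 0 -1;0.2 0.1 3 0 -1;0.2 0.1 6 0 -1;0.2 0.1 9 0 -1;0.2 0.1 11 0 -1;0.2 0.1 12.1 0 -1;0.2 0.1 12.6 0 -1;0.2 0.1 12.6 0 -1"

```text
time_s: 31.88
position: [0.6485, 0.041, 0.0278]
tool_rot: [[-0.052, 0.999, 0.001], [0.999, 0.052, -0.0], [-0.0, 0.001, -1.0]]
ft_force: [-0.3, 0.2, -1.3]
grip_width: 0.0551
gripper_force: 29.0
```

move_arm:
  series: "0 0 0.1 0 -1;0 0 0.1 0 -0.2;0 0 0.1 0 0.4;0 0 0.1 0 1;0 0 0.1 0 1;0 0 -4 0 1;0 0 -9 0 1;0 0 -14 0 1"

```text
time_s: 32.88
position: [0.6483, 0.0406, 0.169]
tool_rot: [[-0.051, 0.999, -0.0], [0.999, 0.051, 0.0], [0.0, -0.0, -1.0]]
ft_force: [0.5, -0.7, -0.5]
grip_width: 0.0856
gripper_force: 0.0
```

Run:
```python
from h import *
s=observe();p=s['position'];R=np.array(s['tool_rot']);print(p,s['grip_width'])
for n in('top','scene','wrist'):
    d=im(n,n+'5.png')
    print(n,[(round(x['score'],2),np.round(x['point'],4).tolist()) for x in spotter.mark_of('jar1',n)][:7])
    print(n,[(round(x['score'],2),np.round(x['point'],4).tolist()) for x in spotter.mark_of('knob_grip',n)][:7])
a=cv2.imread('pics/scene5.png')[150:400,200:480];b=cv2.imread('pics/top5.png')[140:350,140:500]
cv2.imwrite('pics/m5.png',np.hstack([cv2.resize(a,(400,357)),cv2.resize(b,(400,357))]))
print('to K',R.T@(np.array([.6593,-.1758,.2])-p)*100)
```

```text
[0.64827812 0.04061105 0.1690448 ] 0.08561097993861086
top [(0.87, [0.3393, -0.1105, -0.0042]), (0.73, [0.4637, -0.0126, 0.003]), (0.7, [0.6452, 0.1026, 0.0117]), (0.55, [0.6451, 0.0392, 0.0099])]
top [(0.72, [0.6622, -0.1726, 0.1514]), (0.53, [0.6463, 0.0402, 0.0118])]
scene [(0.93, [0.4635, -0.014, -0.0022]), (0.89, [0.3377, -0.1103, 0.0013]), (0.68, [0.6456, 0.044, 0.0106]), (0.67, [0.6413, 0.1703, 0.0122])]
scene [(0.68, [0.6636, -0.1716, 0.1534]), (0.6, [0.432, 0.2131, -0.0028]), (0.5, [0.6399, 0.2109, 0.0132])]
wrist [(0.84, [0.6488, 0.0075, 0.0163]), (0.78, [0.6417, 0.1039, 0.0148]), (0.76, [0.6406, 0.1733, 0.0113]), (0.75, [0.4668, -0.0114, 0.0031])]
wrist []
to K [-2.16691194e+01 -1.38355495e-02 -3.09572964e+00]
```

View pics/m5.png

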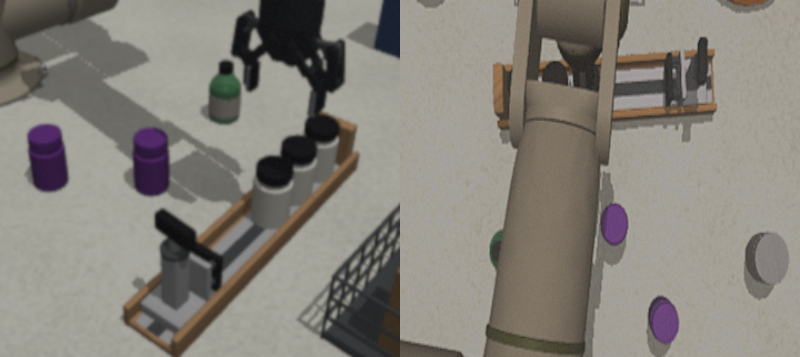

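Three white jars stand in the rack (scene crop at (273,200), (298,170) and (320,140)), and the oil and purple look-alikes are untouched. The last wrist reading puts the third jar near y=0.008, so I'll recheck it on the way to the knob.

move_arm:
  series: "0 0 -4 -10 1;-21.7 0 -4 -84.4 1;-21.7 0 -4 -84.4 1;-21.7 0 -4 -84.4 1;-21.7 0 -4 -84.4 1;-21.7 0 -4 -84.4 1;-21.7 0 -4 -84.4 1;-21.7 0 -4 -84.4 1"

```text
time_s: 34.33
position: [0.6595, -0.1762, 0.2064]
tool_rot: [[-0.999, 0.04, -0.001], [0.04, 0.999, 0.001], [0.001, 0.001, -1.0]]
ft_force: [-0.5, -0.6, 0.7]
grip_width: 0.0854
gripper_force: 0.0
```

move_arm:
  series: "0 0 0 -2 1;0 0 0 -2 1"

```text
time_s: 34.58
position: [0.6596, -0.176, 0.207]
tool_rot: [[-1.0, 0.014, -0.001], [0.014, 1.0, 0.0], [0.001, 0.0, -1.0]]
ft_force: [-0.0, 0.8, -0.1]
grip_width: 0.0857
gripper_force: 0.0
```

Run:
```python
from h import *
s=observe();p=s['position'];R=np.array(s['tool_rot']);print(p,s['grip_width'],np.degrees(np.arctan2(R[1,1],R[0,1])))
for n in('top','scene','wrist'):
    d=im(n,n+'6.png')
    print(n,[(round(x['score'],2),np.round(x['point'],4).tolist()) for x in spotter.mark_of('jar1',n)][:7])
    print(n,[(round(x['score'],2),np.round(x['point'],4).tolist()) for x in spotter.mark_of('knob_grip',n)][:2])
a=cv2.imread('pics/wrist6.png');b=cv2.imread('pics/top6.png')[140:350,140:500]
cv2.imwrite('pics/m6.png',np.hstack([cv2.resize(a,(400,300)),cv2.resize(b,(400,300))]))
print('to K',R.T@(np.array([.6593,-.1758,.108])-p)*100)
```

```text
[ 0.65960409 -0.17603706  0.20697802] 0.08567776122231664 89.20115511385681
top [(0.88, [0.6397, 0.1765, 0.009]), (0.87, [0.6434, 0.1014, 0.0131]), (0.78, [0.4649, -0.0137, 0.0024]), (0.77, [0.6549, -0.0178, 0.0106])]
top []
scene [(0.97, [0.3374, -0.1134, 0.0001]), (0.9, [0.4647, -0.0153, -0.0022]), (0.62, [0.6441, 0.1699, 0.0109]), (0.62, [0.6468, -0.0138, 0.009]), (0.55, [0.6451, 0.1034, 0.0093]), (0.5, [0.652, 0.0075, -0.0011])]
scene []
wrist [(0.91, [0.6514, -0.019, 0.0148]), (0.71, [0.6406, 0.1053, 0.0147])]
wrist [(0.59, [0.6572, -0.1758, 0.1533])]
to K [0.02467262 0.02063544 9.89782489]
```

View pics/m6.png

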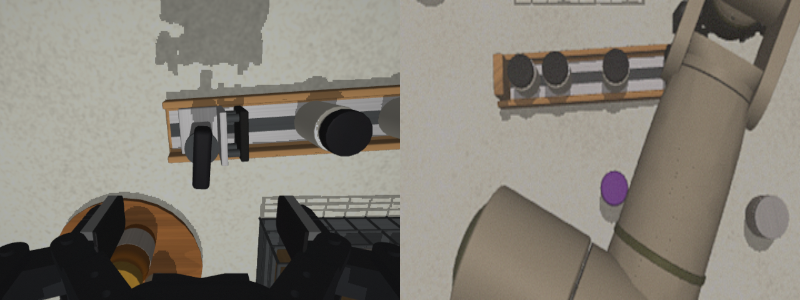

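The white jar nearest the carriage was nudged to y≈-0.016. It still stands upright in the channel, so the carriage will gather it. Now gripping the knob.

move_arm:
  series: "0 0 4 1 1;0 0 7 1 1;0 0 9 1 1;0 0 9.9 1 1;0 0 9.9 1 1;0 0 9.9 1 0;0 0 9.9 1 -0.5;0 0 9.9 1 -1"
  force: 30

```text
time_s: 36.02
position: [0.6598, -0.1761, 0.1089]
tool_rot: [[-1.0, 0.029, 0.001], [0.029, 1.0, -0.0], [-0.001, -0.0, -1.0]]
ft_force: [0.2, 0.1, 0.4]
grip_width: 0.032
gripper_force: 0.0
```

move_arm:
  series: "0 0 0 0 -1;0 0 0 0 -1;0 0 0 0 -1"
  force: 30

```text
time_s: 36.4
position: [0.6598, -0.1758, 0.1088]
tool_rot: [[-1.0, 0.029, 0.0], [0.029, 1.0, 0.0], [-0.0, 0.0, -1.0]]
ft_force: [-0.3, 3.2, 2.5]
grip_width: 0.0154
gripper_force: 34.0
```

Run:
```python
from h import *
s=observe();p=s['position'];R=np.array(s['tool_rot']);print(p,s['grip_width'],s['ft_force'],s['wrist_torque'],s['gripper_force'],np.degrees(np.arctan2(R[1,1],R[0,1])))
th=.049
for L in(.1,.14,.15,.162,.165,.167,.169,.171):
    t=np.array([.6593,-.1758,p[2]])+L*np.array([-np.sin(th),np.cos(th),0]);print(L,(R.T@(t-p)*100).round(2),t)
```

```text
[ 0.6597603  -0.17582616  0.1087566 ] 0.015426312631085286 [-0.25887981  3.20223539  2.5260004 ] [ 0.48543987  0.13553524 -0.11290476] 33.952821493148804 88.36148953147195
0.1 [0.82 9.97 0.  ] [ 0.65440196 -0.07592003  0.1087566 ]
0.14 [ 1.13 13.96  0.  ] [ 0.65244274 -0.03596804  0.1087566 ]
0.15 [ 1.21 14.96  0.  ] [ 0.65195294 -0.02598004  0.1087566 ]
0.162 [ 1.3  16.15  0.  ] [ 0.65136518 -0.01399444  0.1087566 ]
0.165 [ 1.33 16.45  0.  ] [ 0.65121823 -0.01099804  0.1087566 ]
0.167 [ 1.34 16.65  0.  ] [ 0.65112027 -0.00900044  0.1087566 ]
0.169 [ 1.36 16.85  0.  ] [ 0.65102231 -0.00700284  0.1087566 ]
0.171 [ 1.37 17.05  0.  ] [ 0.65092435 -0.00500524  0.1087566 ]
```

move_arm:
  series: "0.1 1 0 0 -1;0.2 2.2 0 0 -1;0.3 3.5 0 0 -1;0.4 4.8 0 0 -1;0.5 6 0 0 -1;0.6 6.9 0 0 -1;0.6 7.5 0 0 -1;0.65 8 0 0 -1"

```text
time_s: 37.4
position: [0.6555, -0.0956, 0.1087]
tool_rot: [[-1.0, 0.029, 0.0], [0.029, 1.0, -0.0], [-0.0, -0.0, -1.0]]
ft_force: [2.6, -1.2, 6.9]
grip_width: 0.0153
gripper_force: 34.3
```

move_arm:
  series: "0.05 0.6 0 0 -1;0.1 1.2 0 0 -1;0.15 1.8 0 0 -1;0.2 2.4 0 0 -1;0.25 3 0 0 -1;0.28 3.6 0 0 -1;0.33 4.2 0 0 -1;0.38 4.8 0 0 -1"

```text
time_s: 38.4
position: [0.6531, -0.0477, 0.1087]
tool_rot: [[-1.0, 0.029, 0.0], [0.029, 1.0, -0.0], [-0.0, -0.0, -1.0]]
ft_force: [1.5, -0.9, 6.2]
grip_width: 0.0154
gripper_force: 34.3
```

move_arm:
  series: "0.04 0.5 0 0 -1;0.08 1 0 0 -1;0.12 1.5 0 0 -1;0.16 2 0 0 -1;0.2 2.5 0 0 -1;0.21 2.7 0 0 -1;0.22 2.8 0 0 -1;0.22 2.8 0 0 -1"

```text
time_s: 39.4
position: [0.6516, -0.0198, 0.1087]
tool_rot: [[-1.0, 0.029, 0.0], [0.029, 1.0, -0.0], [-0.0, -0.0, -1.0]]
ft_force: [2.2, -1.5, 6.3]
grip_width: 0.0157
gripper_force: 34.3
```

Run:
```python
from h import *
s=observe();p=s['position'];R=np.array(s['tool_rot']);print(p,s['grip_width'],s['ft_force'],s['gripper_force'])
th=.049;u=np.array([-np.sin(th),np.cos(th),0]);K=np.array([.6593,-.1758,p[2]])
print('L',(p-K)@u,'side',(p-K)@[np.cos(th),np.sin(th),0])
t=K+.169*u;print((R.T@(t-p)*100).round(2))
for n in('top','scene','wrist'):
    im(n)
    print(n,[(round(x['score'],2),np.round(x['point'],4).tolist()) for x in spotter.mark_of('jar1',n)][:7])
```

```text
[ 0.65163346 -0.0198093   0.10871026] 0.015742192365249607 [ 2.15856509 -1.48455858  6.33345742] 34.31662201881409
L 0.1561789782222068 side -1.6855601236627542e-05
[ 0.1   1.28 -0.  ]
top [(0.75, [0.6423, 0.1803, 0.0063]), (0.73, [0.6438, 0.1178, 0.0142]), (0.72, [0.3411, -0.1122, 0.0003])]
scene [(0.82, [0.6486, 0.1191, 0.0122]), (0.74, [0.6442, 0.0652, 0.0109]), (0.63, [0.3391, -0.1083, 0.0024]), (0.59, [0.4663, -0.0155, -0.0019])]
wrist [(0.95, [0.6475, 0.0583, 0.0139]), (0.63, [0.6413, 0.1164, 0.0141]), (0.55, [0.6411, 0.173, 0.0135])]
```

move_arm:
  series: "0.02 0.2 0 0 -1;0.04 0.4 0 0 -1;0.05 0.6 0 0 -1;0.06 0.7 0 0 -1;0.06 0.7 0 0 -1"

```text
time_s: 40.33
position: [0.6513, -0.0129, 0.1087]
tool_rot: [[-1.0, 0.029, 0.0], [0.029, 1.0, -0.001], [-0.0, -0.001, -1.0]]
ft_force: [1.3, -1.8, 6.0]
grip_width: 0.0157
gripper_force: 34.3
```

move_arm:
  series: "0.02 0.2 0 0 -1;0.03 0.4 0 0 -1;0.03 0.4 0 0 -1"

```text
time_s: 40.7
position: [0.6511, -0.0093, 0.1087]
tool_rot: [[-1.0, 0.029, 0.0], [0.029, 1.0, -0.001], [-0.0, -0.001, -1.0]]
ft_force: [2.3, -4.3, 6.4]
grip_width: 0.0156
gripper_force: 34.2
```

move_arm:
  series: "0.01 0.2 0 0 -1;0.02 0.35 0 0 -1;0.02 0.35 0 0 -1;0.02 0.35 0 0 -1"

```text
time_s: 41.2
position: [0.651, -0.0065, 0.1087]
tool_rot: [[-1.0, 0.029, 0.0], [0.029, 1.0, -0.002], [-0.0, -0.002, -1.0]]
ft_force: [1.4, -6.6, 7.0]
grip_width: 0.0152
gripper_force: 34.2
```

Run:
```python
from h import *
for i in range(3):
    im('top');s=observe();p=s['position'];print(p.round(4),s['ft_force'].round(1))
R=s['tool_rot'];print(np.degrees(np.arctan2(R[1][1],R[0][1])),s['q'][5])
```

```text
[ 0.651  -0.0065  0.1087] [ 0.7 -6.1  6.4]
[ 0.651  -0.0065  0.1087] [ 1.5 -6.8  6.7]
[ 0.651  -0.0065  0.1087] [ 0.3 -6.6  6.4]
88.31148965129408 -99.2052439089535
```

move_arm:
  series: "0 0.1 0 0 -1;0 0.1 0 0 -1;0 0.1 0 0 -1"

```text
time_s: 41.72
position: [0.6509, -0.0059, 0.1087]
tool_rot: [[-1.0, 0.03, 0.0], [0.03, 1.0, -0.003], [-0.0, -0.003, -1.0]]
ft_force: [1.4, -8.0, 5.8]
grip_width: 0.0155
gripper_force: 34.2
```

move_arm:
  series: "0 0 0 10 -1;0 0 0 20 -1;0 0 0 30 -1;0 0 0 40 -1;0 0 0 50 -1;0 0 0 60 -1;0 0 0 69 -1;0 0 0 77 -1"

```text
time_s: 42.72
position: [0.6513, -0.0054, 0.1088]
tool_rot: [[-0.192, 0.981, 0.001], [0.981, 0.192, -0.002], [-0.002, 0.001, -1.0]]
ft_force: [2.3, -5.7, 5.5]
grip_width: 0.0153
gripper_force: 33.8
```

move_arm:
  series: "0 0 0 1 -1;0 0 0 1 -1"

```text
time_s: 42.98
position: [0.6513, -0.0053, 0.1088]
tool_rot: [[-0.179, 0.984, 0.001], [0.984, 0.179, -0.002], [-0.002, 0.001, -1.0]]
ft_force: [2.5, -6.2, 5.5]
grip_width: 0.0156
gripper_force: 33.9
```

move_arm:
  series: "0 0 0 0 0;0 0 0 0 0.6;0 0 0 0 1;0 0 0 0 1;0 0 -3 0 1;0 0 -8 0 1;0 0 -14 0 1;0 0 -16 0 1"

```text
time_s: 43.98
position: [0.6516, -0.0042, 0.2728]
tool_rot: [[-0.18, 0.984, 0.006], [0.984, 0.18, -0.001], [-0.002, 0.006, -1.0]]
ft_force: [1.2, -0.2, -0.4]
grip_width: 0.0853
gripper_force: 0.0
```

Run:
```python
from h import *
s=observe();p=s['position'];print(p,s['grip_width'],s['ft_force'])
for n in('top','scene','wrist'):
    im(n,n+'7.png')
    print(n,[(round(x['score'],2),np.round(x['point'],4).tolist()) for x in spotter.mark_of('jar1',n)][:7])
    print(n,[(round(x['score'],2),np.round(x['point'],4).tolist()) for x in spotter.mark_of('knob_grip',n)][:2])
a=cv2.imread('pics/wrist7.png');b=cv2.imread('pics/scene7.png')[180:340,300:480]
cv2.imwrite('pics/m7.png',np.hstack([cv2.resize(a,(440,330)),cv2.resize(b,(360,330))]))
```

```text
[ 0.65160877 -0.00424298  0.27279774] 0.08533291276250712 [ 1.20255732 -0.19904405 -0.41210719]
top [(0.69, [0.3421, -0.1106, -0.0015]), (0.55, [0.6408, 0.1853, 0.0087]), (0.38, [0.4641, -0.0113, -0.0016])]
top [(0.54, [0.6546, -0.0012, 0.151])]
scene [(0.91, [0.6406, 0.0739, 0.0083]), (0.89, [0.4629, -0.0161, -0.0037]), (0.84, [0.6435, 0.1788, 0.0098]), (0.76, [0.6477, 0.1264, 0.0107]), (0.67, [0.3391, -0.1095, 0.0008])]
scene [(0.59, [0.4303, 0.2102, -0.0014]), (0.58, [0.6545, -0.0053, 0.1541])]
wrist [(0.93, [0.644, 0.0686, 0.014]), (0.82, [0.3418, -0.1077, 0.0027]), (0.79, [0.6412, 0.1266, 0.0166])]
wrist [(0.84, [0.6492, -0.0061, 0.1547])]
```

View pics/m7.png

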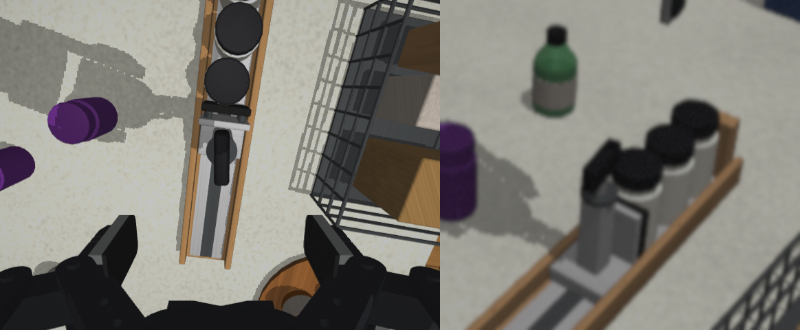

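The picture shows the row closed against the stop (wrist crop jars at (240,25) and (228,82), pad against them at (225,108)). The knob bar lies lengthwise at (222,157), and the carriage stayed put after release. Handing in.

```bash
python3 -c "
from rig import order;print(order.close_job())"
```

```text
the job is handed in; nothing more can be done
None
```

I handed the job in at about 44 s: all three white jars stand in the rack, squeezed against the stop with the knob locked, and the tin and oil bottle were left alone; the hand-in gave no verdict, and the pad's push-in is my estimate of 6–8 mm.

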